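# Push the worn burr through the spring flap of the scrap bin

### The job

Scrap the worn dark burr: with one finger push the bin's orange spring flap inwards and keep it open, and with the other finger push the burr along its lane and past the flap until it drops into the bin behind, then come clear so that the flap swings shut. Push the burr only, do not grip it or pick it up, and do not shove the flap open with the burr. Leave everything else on the bench where it is, the brass burr too.

Things in the scene. Friction and masses are not known exactly. Their poses are not given: they have to be found in the camera images.
- scrapbin: Fixed scrap bin, 385 mm long. Origin on the work surface under the closed flap, midway between the bin's side walls. x points along the lane into the bin, y to the flap's hinge side, z up. Solid aluminium deck, top 70 mm above the work surface, from x = -210 to +10 mm and y = -65 to +85 mm, ending at an open-topped pit. No walls in front of the flap (x below 0)
- lane_end (a point): End of the lane at the deck's edge, on the lane's centre line (bin frame x = 10, y = -12, z = 70 mm). The burr drops once its centre is past this edge. The lane is 48 mm wide, between two guide ribs 6 mm high, 3 mm wide, along x from -195 to +10 mm, centre lines at y = -37.5 and +13.5 mm
- pit_floor (a point): Centre of the pit's floor, 5 mm above the work surface (bin frame x = 90, y = 0). The pit is 160 mm long in x, 120 mm wide in y. Walls at its sides (from x = 0) and end rise to 115 mm above the work surface, 45 mm over the deck, 5 mm thick, no roof; the side wall at y = -60 mm, away from the hinge, is clear above the deck
- flap (a joint): Orange flap, upright hinge at bin frame x = 0, y = 58 mm. 0 = closed; positive rad = swung inwards (+x), stop at 1.4. Panel 4 mm thick, from 4 to 115 mm from the hinge (free edge at y = -57 mm when closed), 10 to 46 mm above the deck. A spring shuts it: 0.2 N m when closed, 0.1 N m more per rad: about 4 N opens it at 50 mm from the hinge
- flap_mid (a point): Centre of the flap panel, 59.5 mm from the hinge, 28 mm above the deck
- worn_burr_center (a point): Centre (half-way up) of the worn burr: dark steel upright disc, 42 mm in diameter, 26 mm high, about 0.2 kg, standing on the deck in the lane between the ribs, 100 to 155 mm before the flap
- good_burr_center (a point): Centre (half-way up) of the good burr: brass-coloured disc of the same size, standing loose on the deck on the hinge side of the lane; a bystander
- portafilter: Bystander: steel portafilter lying on the table, head 68 mm across and 34 mm high with the origin under its centre, black handle 30 mm thick reaching to 195 mm along its -x
- caliper: Bystander: caliper lying flat, 230 mm long along its x, 12 mm thick, origin under its middle
- dosing_cup: Bystander: steel dosing cup, 58 mm across, 50 mm high, origin under its centre
- screwdriver: Bystander: screwdriver lying along its x axis, about 200 mm long
- brush: Bystander: cleaning brush lying along its x axis, about 200 mm long
- mug: Bystander: white mug, 76 mm across, 85 mm high, handle at its +y, origin under its centre
Mind the look-alikes: they are no part of the job. What is meant by the part that bears worn_burr_center is not purple or turquoise, and is the larger of those in its own colour.

How it is judged (in metres and radians):
On the way, in this order (a step that is already met when the one before it is completed fails the run):
1. a finger holds the flap open (past 0.35 rad) while the burr's centre is still before the flap line (value of joint flap above 0.35 rad and contact force between the fingers and flap above 0.3 N and x of worn_burr_center in the frame of scrapbin below 0 m), for 0.02 s.
2. the burr has dropped into the bin (x of worn_burr_center in the frame of scrapbin between 0.01 and 0.17 m and y of worn_burr_center in the frame of scrapbin between -0.06 and 0.06 m and height (world z) of worn_burr_center below 0.055 m), for 0.1 s.
At the end, for the whole second after the job is handed in: The worn burr lies at rest in the bin's pit (centre more than 15 mm below the deck and within the pit's walls), the flap is shut to within 0.06 rad, the good burr is within 20 mm of where it was, and all other bystanders within 30 mm (all of step 2 and linear speed of worn_burr below 0.02 m/s and value of joint flap below 0.06 rad and distance of good_burr_center from where it was at the start of the episode below 0.02 m); the robot touches nothing.
It fails at once if the worn burr is gripped (the fingers press it with more than 20 N) (contact force between the fingers and worn_burr above 20 N).
It fails at once if the worn burr is lifted (its centre more than 15 mm above its height on the deck) (height (world z) of worn_burr_center above 0.098 m).
It fails at once if the burr is used to shove the flap open (more than 1.5 N between them with the flap open less than 0.3 rad) (contact force between worn_burr and flap above 1.5 N and value of joint flap below 0.3 rad).
It fails at once if the good burr is moved more than 20 mm (distance of good_burr_center from where it was at the start of the episode above 0.02 m).
It fails at once if another bystander is moved more than 30 mm (distance of any of portafilter, caliper, dosing_cup, screwdriver, brush, mug from where it was at the start of the episode above 0.03 m).
It also fails if it takes over 32 s, if anything falls off the work surface, if the arm or the gripper's body presses on something with over 40 N, if the wrist force passes 120 N, or if a joint passes its speed limit or range.

### The arm

A 6-joint arm with a two-finger parallel gripper is mounted at the origin on the work surface. World frame = base frame: x ahead of the robot, y to its left, z up, the work surface at z = 0. Lengths are in mm, angles in rad, forces in N, time in s.
With the tool pointing down it reaches from about 350 to 975 mm from the base axis. Payload 7.1 kg.
Tool frame: the origin (TCP) lies at the very end of the fingers, on their centre line; the grasp point (between the pads) lies 19 mm behind it; y points along the fingers, x is the direction in which the jaws open and shut, and the axes are right-handed (so a half turn about y gives the same grasp; the last joint's range is limited). The gripper opens to 88 mm and grips with 3 to 60 N. Pads are 20 mm wide; open, the fingers measure 115 mm over their backs; the gripper's body (75 mm by 178 mm) begins 61 mm behind the grasp point.
Start: joints at [1.292, 0.423, 1.63, -0, 1.089, -0.019], TCP at [160.523, 604.017, 222.675] pointing down, gripper open.
Joint ranges: [-3, 3], [-0.9, 2.11], [0.09, 2.58], [-1.31, 4.45], [0.11, 2.69], [-2.54, 2.54]. Speed limits (rad/s): [2.39, 2.39, 3.01, 3.14, 3.14, 3.14].

### API

Orientations are given as a rotation vector (axis times angle).
In Python, from workcell import ctrl gives the robot as it stands. The module is installed in compiled form; this text tells all that it offers.
- The arm moves only by the tool carry_out, never from a script. Its arguments are lists of equal length, an entry for each row: "delta_pos": the shift along the tool's x, y, z in cm, a list of three; "rotation": the turn, a rotation vector about the tool's x, y, z in rad, a list of three. In form: {"delta_pos": [[dx, dy, dz], ...], "rotation": [[wx, wy, wz], ...]}. A call has 1 to 12 rows; each row is the pose to reach, as a shift and turn from the pose commanded when the call began, along the tool's axes at that moment; what a row does not reach only later rows make up. A row lasts 1/12 s, in which the tool goes at most 41.7 mm and 7.16 degrees, less where a joint would pass 70% of its speed; a pose out of reach is approached as far as the arm can. A call with a gripper value outside its range is refused whole. "hand" is the closure in counts, from 0 (fully open) to 255 (shut), set as the call begins (left out, the last holds). The fingers move at their own pace and stop on an object; the grip force is fixed at half the most. Time passes only in rows, so rows that repeat a pose let the fingers close. It gives the time, the measured TCP pose, the force and the opening at its end, in the units of the state.
- ctrl.get_obs(): the state, without advancing time (a new reading comes with each control period).
- ctrl.get_image(name): name is "scene" or "side" or "wrist"; returns the picture (400x640x3 uint8, red, green, blue); there is no depth.
- ctrl.camera_info(name): a dict with "fov_y" (degrees; the focal length in pixels is half the picture's height over the tangent of half this angle, whatever the lens; pixels are square), "cx", "cy" (the principal point, pixels), "R" (3x3) and "t" (3): a world point X has camera coordinates R X + t; the wrist camera has in their place "T_tool_cam" (4x4, takes a point from camera to tool coordinates, whose origin is the TCP and whose axes are the tool frame's). Camera axes: x right, y down, z forward; pixel columns grow to the right and rows downward; lengths in mm; the calibration is good to about 2 mm. The wrist camera is an equidistant fisheye: a pixel r from the principal point sees the ray r / f radians off the axis. A picture is of the moment at which its call begins: read the wrist's pose just before it. camera_info takes no time and is no camera call.
- ctrl.close_job(): hands the job in, once; it reports no verdict.
The state is a dict: "t": time; "qpos": joint angles; "qvel": joint speeds; "joint_torque": joint torques, N m; "ee_pos": TCP position; "orientation": TCP orientation; "ft_force": force on the tool from outside, world axes, zero at the start; "moment": the same for the moment, N m; "width": finger opening in mm.
Only numpy, scipy, OpenCV 4.12 (cv2) and the standard library are available. Lean on these libraries where they do the work, as an engineer would, in place of code of your own. Each camera call takes 0.05 s, during which the arm holds its last target.

## Working session

There is one attempt and no reset: what is moved stays moved. The work goes in short steps, Python scripts to look and compute and a tool call to move; the robot and the scene stay as the last step left them, time stands still between calls to the robot, and variables do not carry over. Pictures are saved under pics/ and viewed, and the job is handed in when it is done.

Besides the shell and the picture viewer there is one more tool, called in YAML: its name, and indented under it one key for each argument. carry_out: Moves the arm, as the interface text tells. Its arguments: {"type":"object","properties":{"delta_pos":{"type":"array","items":{"type":"array","items":{"type":"number"}}},"rotation":{"type":"array","items":{"type":"array","items":{"type":"number"}}},"hand":{"type":"number"}},"required":["delta_pos","rotation"]}

```bash
ls; mkdir -p pics
cat > a.py <<'E'
from workcell import ctrl
import cv2,sys
def snap(n,f):
    im=ctrl.get_image(n); cv2.imwrite('pics/'+f,im[:,:,::-1]); return im
E
python3 - <<'E'
from a import *
print(ctrl.get_obs())
for n in ['scene','side','wrist']:
    snap(n,n+'0.png'); print(n,ctrl.camera_info(n))
E
```

```text
pics
{'t': 0.0, 'qpos': array([ 1.29197245e+00,  4.23838329e-01,  1.63067694e+00, -7.81780570e-07,
        1.08862594e+00, -1.89822100e-02]), 'qvel': array([ 1.77397771e-03, -2.29576376e-04, -6.65371650e-05,  1.21038343e-04,
        1.85895169e-04,  1.07515271e-03]), 'joint_torque': array([ 4.05943429e-04, -5.44618213e+01, -2.73666877e+01,  6.44867029e-02,
        2.27453263e-02, -1.32695227e-04]), 'ee_pos': array([160.3902905 , 603.49056523, 221.90841198]), 'orientation': array([-1.32192706, -1.0147807 ,  1.01685539]), 'ft_force': array([-0.09366363, -0.78835587,  0.55368031]), 'moment': array([ 0.00777185,  0.00329397, -0.0517327 ]), 'width': 87.92786628213706}
scene {'fov_y': 45.53708531711436, 'cx': 321.65867033324713, 'cy': 197.00009587108877, 'R': array([[ 0.77313252,  0.63414212, -0.01139647],
       [ 0.43192939, -0.53958692, -0.72269146],
       [-0.46443848,  0.5538138 , -0.69107682]]), 't': array([-419.69161175, -153.75922552, 1623.34107737])}
side {'fov_y': 44.47757889657731, 'cx': 322.476001610582, 'cy': 200.7705747426332, 'R': array([[-0.80559373,  0.59219761,  0.01790925],
       [ 0.31914671,  0.459221  , -0.82901234],
       [-0.49916342, -0.66213146, -0.55894347]]), 't': array([ 433.10876453,  -93.66679445, 1773.22702313])}
wrist {'fov_y': 65.70646984690485, 'cx': 315.9512867507433, 'cy': 197.82517569564257, 'T_tool_cam': array([[ 9.99999727e-01, -6.11189335e-04, -4.16371300e-04,
         8.37770275e-01],
       [ 2.31385562e-04, -2.76170620e-01,  9.61108597e-01,
        -1.61565265e+02],
       [-7.02408844e-04, -9.61108431e-01, -2.76170403e-01,
         7.50642591e+01],
       [ 0.00000000e+00,  0.00000000e+00,  0.00000000e+00,
         1.00000000e+00]])}
```

View pics/scene0.png

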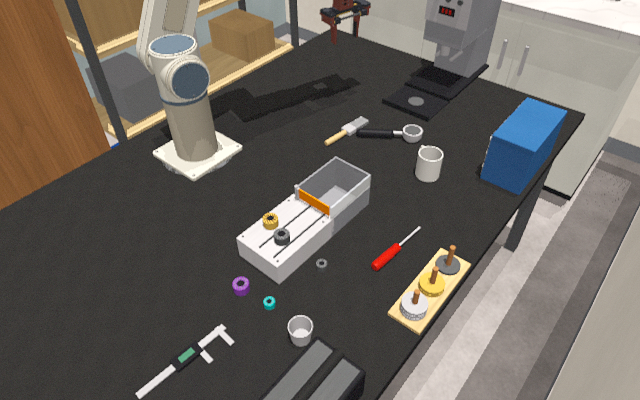

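View pics/side0.png

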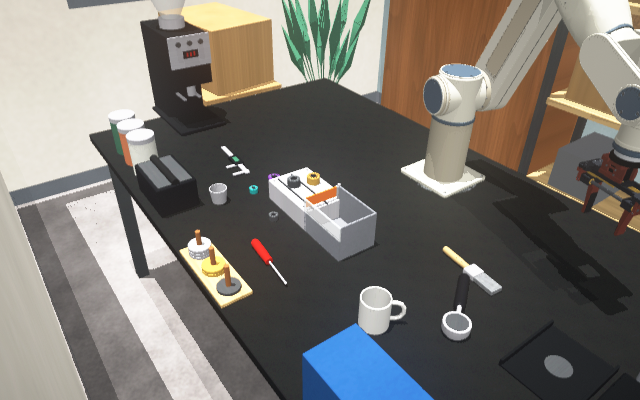

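View pics/wrist0.png

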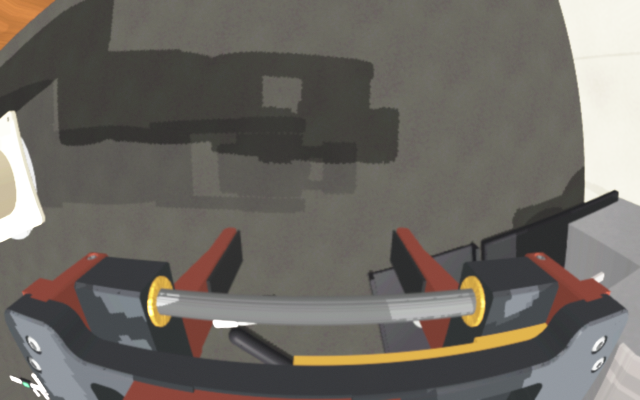

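Candidates for the worn burr in the scene view:
- dark disc in the lane (282,236)
- small dark ring on the table (321,263)
- purple ring (241,286)
- turquoise ring (269,303)
- brass disc (270,220)

By the description it is the dark, larger one in the lane, at (282,236). I'll check it in close crops.

Run:
```python
import cv2
a=cv2.imread('pics/scene0.png')[150:290,225:385]; cv2.imwrite('pics/c1.png',cv2.resize(a,None,fx=5,fy=5,interpolation=cv2.INTER_CUBIC)[:600*2][:600+100])
cv2.imwrite('pics/c1.png',cv2.resize(a,None,fx=4.2,fy=4.2,interpolation=cv2.INTER_CUBIC))
a=cv2.imread('pics/side0.png')[160:260,260:385]; cv2.imwrite('pics/c2.png',cv2.resize(a,None,fx=6,fy=6,interpolation=cv2.INTER_CUBIC))
```

```text
(no output)
```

View pics/c1.png

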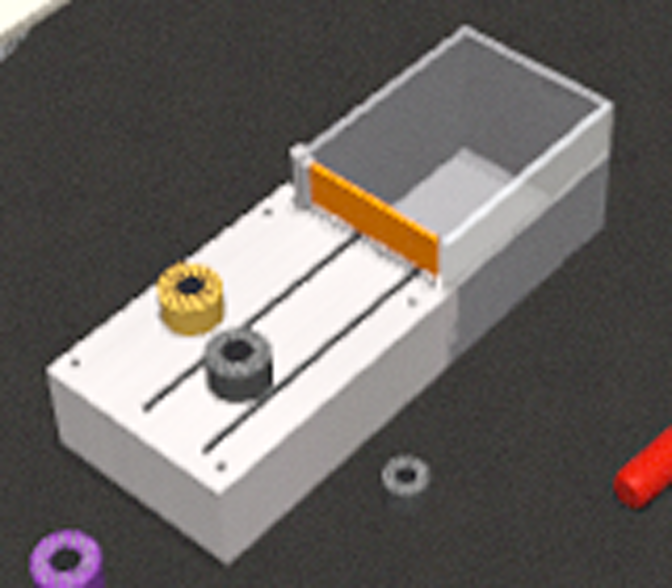

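View pics/c2.png

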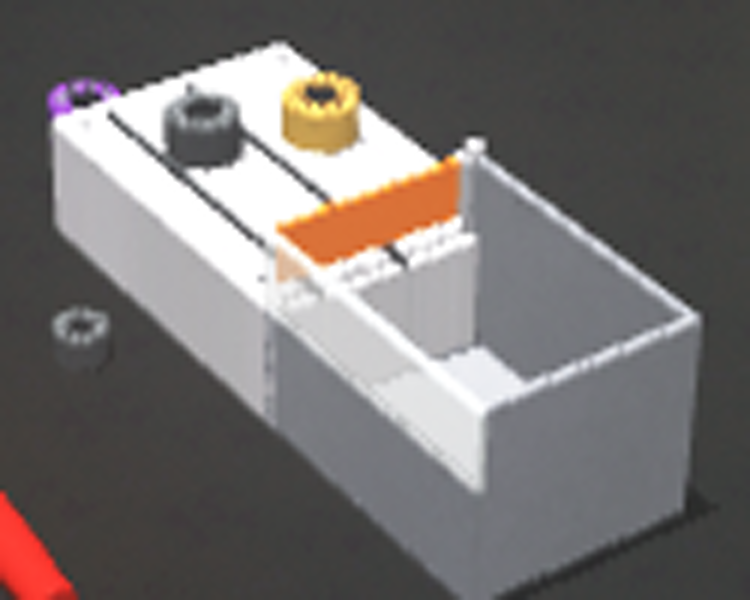

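The close crop confirms it: the dark disc between the ribs is the worn burr, and the small grey ring is on the table. Next I fit the bin pose from both views.

```bash
cat > fit.py <<'E'
from a import *
import numpy as np
from scipy.optimize import least_squares
C={n:ctrl.camera_info(n) for n in ['scene','side']}
def proj(n,X):
    c=C[n];f=200/np.tan(np.radians(c['fov_y']/2)); p=np.array(X)@np.array(c['R']).T+c['t']
    return np.c_[c['cx']+f*p[:,0]/p[:,2],c['cy']+f*p[:,1]/p[:,2]]
def sc(l):return np.array(l)/4.2+[225,150]
def si(l):return np.array(l)/6+[260,160]
S=[((-210,85,70),(50,373)),((-210,-65,70),(222,492)),((-210,-65,0),(228,563)),((175,65,115),(465,27)),((175,-65,115),(611,104)),((-195,13.5,76),(148,408)),((-195,-37.5,76),(208,450)),((0,54,116),(312,163)),((0,-57,116),(438,235)),((0,-57,80),(437,272))]
D=[((-210,-65,70),(57,122)),((-210,85,70),(283,43)),((-210,-65,0),(57,230)),((175,-65,115),(485,410)),((175,65,115),(698,318)),((0,-57,116),(277,228)),((0,54,116),(458,160)),((-195,-37.5,76),(112,117)),((-195,13.5,76),(188,90))]
def w(p,X):
    X=np.array(X,float);c,s=np.cos(p[2]),np.sin(p[2])
    return np.c_[p[0]+c*X[:,0]-s*X[:,1],p[1]+s*X[:,0]+c*X[:,1],X[:,2]]
def res(p):
    return np.r_[proj('scene',w(p,[a for a,b in S]))-sc([b for a,b in S]),proj('side',w(p,[a for a,b in D]))-si([b for a,b in D])]
best=min((least_squares(lambda p:res(p).ravel(),[600,0,y],loss='soft_l1') for y in [-2,-1,0,1,2,3]),key=lambda r:r.cost)
p=best.x
if __name__=='__main__':
    print(p,best.cost);print(res(p).round(1))
    for n,a,b in [('worn',(239,352),(203,107)),('good',(190,288),(321,90))]:
        for which in ['both','scene','side']:
            def g(q):
                X=w(p,[[q[0],q[1],96]]); r=[]
                if which!='side': r.append(proj('scene',X)-sc([a]))
                if which!='scene': r.append(proj('side',X)-si([b]))
                return np.ravel(r)
            r=least_squares(g,[-100,0]);print(n,which,r.x,w(p,[[*r.x,96]]),r.fun.round(1))
E
python3 fit.py
```

```text
[529.19435536 -15.78031271  20.40416379] 6.516711693382185
[[-0.1 -0.8]
 [ 0.2  0.1]
 [ 0.8  0.1]
 [-0.  -0.4]
 [ 0.7 -0.4]
 [-0.4 -0.7]
 [-0.4 -0.7]
 [-0.5 -0.6]
 [ 0.5  0.3]
 [ 0.8  1. ]
 [-1.2 -0.3]
 [-0.5  0. ]
 [-0.2 -0.3]
 [-0.4  0.2]
 [ 1.1 -0.2]
 [ 0.2 -0.8]
 [ 0.5 -0.8]
 [-0.7 -1.5]
 [-0.1 -1.4]]
worn both [-139.27819647  -12.56433425] [[ 539.50244248 -155.24364784   96.        ]] [-0.1 -0.2 -0.2  0.1]
worn scene [-139.68336098  -13.37622913] [[ 540.30767227 -155.66190202   96.        ]] [-0.  0.]
worn side [-139.59725185  -11.43156107] [[ 538.36465294 -155.54432436   96.        ]] [-0.  0.]
good both [-119.49272713   49.07612933] [[ 478.19033793 -134.46295049   96.        ]] [-0.1 -0.4 -0.4  0.1]
good scene [-120.35927667   47.74548186] [[ 479.50678355 -135.35092668   96.        ]] [0. 0.]
good side [-119.33488276   50.44679557] [[ 476.82240643 -134.2829388    96.        ]] [-0.  0.]
```

```bash
cat > pose.py <<'E'
from fit import *
from scipy.spatial.transform import Rotation as Ro
def now():
    o=ctrl.get_obs(); R=Ro.from_rotvec(o['orientation']).as_matrix(); return o,np.array(o['ee_pos']),R
def inbin(P):
    c,s=np.cos(p[2]),np.sin(p[2]); d=np.array(P)-[p[0],p[1],0]
    return np.array([c*d[0]+s*d[1],-s*d[0]+c*d[1],d[2]])
def delta(binxyz,jawdeg_bin):
    """needed tool-frame shift (cm) & rotvec to get TCP to bin pos, tool down, jaw x at angle in bin frame (mod 180)"""
    o,P,R=now(); X=w(p,[binxyz])[0]
    out=[]
    for k in (0,180):
        a=p[2]+np.radians(jawdeg_bin+k); x=np.array([np.cos(a),np.sin(a),0]); y=np.array([0,0,-1.]); z=np.cross(x,y)
        G=np.c_[x,y,z]; rv=Ro.from_matrix(R.T@G).as_rotvec(); out.append((np.linalg.norm(rv),k,rv))
    print('t',o['t'],'bin',inbin(P).round(1),'jaw bin deg',np.degrees(np.arctan2(R[1,0],R[0,0])-p[2])%360,'q',o['qpos'].round(2),'w',o['width'],'F',o['ft_force'].round(1))
    print(R.round(3).tolist()); print('dpos cm',(R.T@(X-P)/10).round(2)); 
    for q in out: print('rot',q[1],q[2].round(3))
E
python3 -c "
from pose import *
delta((-215,-12,150),0)"
```

```text
t 0.15 bin [613.3 378.8 222.1] jaw bin deg 346.04343494845307 q [ 1.29  0.42  1.63 -0.    1.09 -0.02] w 87.89955958342455 F [ 0.4 -0.4 -0.3]
[[0.257, -0.0, -0.966], [0.966, -0.001, 0.257], [-0.001, -1.0, 0.0]]
dpos cm [-70.96   7.29 -57.9 ]
rot 0 [-0.    -0.244 -0.001]
rot 180 [ 2.000e-03  2.898e+00 -0.000e+00]
```

carry_out:
  delta_pos:
    - [-70.8,4.3,-57.9]
    - [-70.8,4.3,-57.9]
    - [-70.8,4.3,-57.9]
    - [-70.8,4.3,-57.9]
    - [-70.8,4.3,-57.9]
    - [-70.8,4.3,-57.9]
    - [-70.8,4.3,-57.9]
    - [-70.8,4.3,-57.9]
    - [-70.8,4.3,-57.9]
    - [-70.8,4.3,-57.9]
    - [-70.8,4.3,-57.9]
    - [-70.8,4.3,-57.9]
  rotation:
    - [0,2.9,0]
    - [0,2.9,0]
    - [0,2.9,0]
    - [0,2.9,0]
    - [0,2.9,0]
    - [0,2.9,0]
    - [0,2.9,0]
    - [0,2.9,0]
    - [0,2.9,0]
    - [0,2.9,0]
    - [0,2.9,0]
    - [0,2.9,0]
  hand: 107

```text
t: 1.15
ee_pos: [367.0, 147.2, 199.3]
orientation: [-1.565, 0.153, -0.153]
ft_force: [1.1, 0.9, -0.9]
width: 51.1
```

```bash
python3 -c "
from pose import *
delta((-215,-12,180),180)"
```

```text
t 1.15 bin [160.4 164.8 199.3] jaw bin deg 259.76561814357433 q [0.35 0.11 2.13 0.   0.9  0.55] w 51.123578448821014 F [ 1.1  0.9 -0.9]
[[0.981, 0.0, 0.194], [-0.194, 0.0, 0.981], [0.0, -1.0, 0.0]]
dpos cm [ 24.06   1.93 -33.8 ]
rot 0 [-0.     1.392  0.   ]
rot 180 [ 0.    -1.749  0.   ]
```

carry_out:
  delta_pos:
    - [24.1,1.9,-33.8]
    - [24.1,1.9,-33.8]
    - [24.1,1.9,-33.8]
    - [24.1,1.9,-33.8]
    - [24.1,1.9,-33.8]
    - [24.1,1.9,-33.8]
    - [24.1,1.9,-33.8]
    - [24.1,1.9,-33.8]
    - [24.1,1.9,-33.8]
    - [24.1,1.9,-33.8]
    - [24.1,1.9,-33.8]
    - [24.1,1.9,-33.8]
  rotation:
    - [0,1.392,0]
    - [0,1.392,0]
    - [0,1.392,0]
    - [0,1.392,0]
    - [0,1.392,0]
    - [0,1.392,0]
    - [0,1.392,0]
    - [0,1.392,0]
    - [0,1.392,0]
    - [0,1.392,0]
    - [0,1.392,0]
    - [0,1.392,0]

```text
t: 2.15
ee_pos: [540.2, -230.1, 179.5]
orientation: [-1.201, 1.223, -1.222]
ft_force: [0.9, 0.7, -0.1]
width: 50.8
```

```bash
python3 -c "
from pose import *
delta((-215,-12,81),180)
snap('wrist','w1.png');snap('scene','s1.png')"
```

```text
t 2.15 bin [-214.1  -14.5  179.5] jaw bin deg 179.9024528966752 q [-0.42  0.42  1.75  0.    0.97  1.17] w 50.81531309678284 F [ 0.9  0.7 -0.1]
[[-0.018, -0.0, 1.0], [-1.0, 0.0, -0.018], [-0.0, -1.0, -0.001]]
dpos cm [ 0.1   9.85 -0.24]
rot 0 [ 0.001 -0.002 -0.   ]
rot 180 [0.00e+00 3.14e+00 1.00e-03]
```

View pics/w1.png

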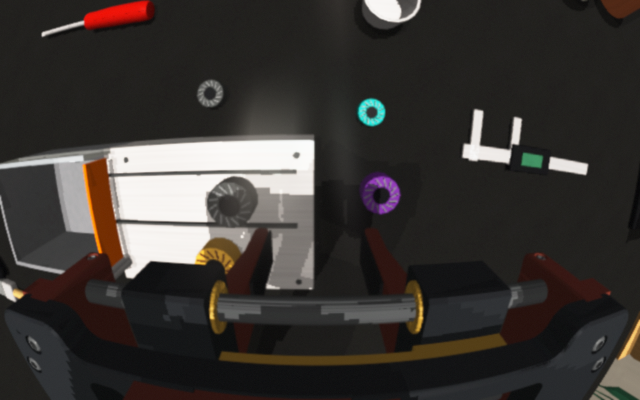

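View pics/s1.png

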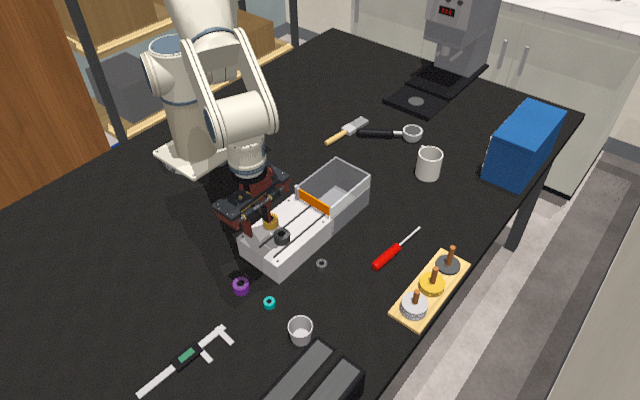

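The wrist view shows the worn burr top at about (230,201) between the ribs, whose ends are at (297,172) and (297,225). The brass burr is at (218,255). A quick cross-check of the bin pose:

```bash
python3 -c "
from pose import *
o,P,R=now(); c=ctrl.camera_info('wrist'); T=np.array(c['T_tool_cam']);f=200/np.tan(np.radians(c['fov_y']/2))
def ray(u,v,z):
    d=np.array([u-c['cx'],v-c['cy']]);r=np.hypot(*d);a=r/f
    dc=np.r_[d/r*np.sin(a),np.cos(a)]; dw=R@T[:3,:3]@dc; o_=R@T[:3,3]+P
    return inbin(o_+dw*(z-o_[2])/dw[2]).round(1)
for n,u,v,z in [('ribN -195,-37.5',297,172,76),('ribP -195,13.5',297,225,76),('corner -210,-65',314,136,70),('corner -210,85',314,290,70),('worn',230,201,96)]: print(n,ray(u,v,z))
"
```

```text
ribN -195,-37.5 [-194.3  -36.9   76. ]
ribP -195,13.5 [-193.9   12.5   76. ]
corner -210,-65 [-208.9  -67.9   70. ]
corner -210,85 [-209.8   86.8   70. ]
worn [-138.2  -15.9   96. ]
```

carry_out:
  delta_pos:
    - [0.1,4,-0.25]
    - [0.1,7.5,-0.25]
    - [0.1,9.8,-0.25]
    - [0.1,9.8,-0.25]
    - [-0.3,9.8,-0.25]
    - [-0.7,9.8,-0.25]
    - [-0.9,9.8,-0.25]
    - [-1.1,9.8,-0.25]
    - [-1.3,9.8,-0.25]
    - [-1.5,9.8,-0.25]
    - [-1.7,9.8,-0.25]
    - [-2.0,9.8,-0.25]
  rotation:
    - [0,0,0]
    - [0,0,0]
    - [0,0,0]
    - [0,0,0]
    - [0,0,0]
    - [0,0,0]
    - [0,0,0]
    - [0,0,0]
    - [0,0,0]
    - [0,0,0]
    - [0,0,0]
    - [0,0,0]

```text
t: 3.25
ee_pos: [538.0, -208.3, 82.6]
orientation: [-1.204, 1.216, -1.218]
ft_force: [-0.1, -2.0, 2.2]
width: 51.1
```

```bash
python3 -c "
from pose import *
delta((-108,-12,81),180)
snap('side','d2.png');
im=cv2.imread('pics/d2.png')[150:250,250:375];cv2.imwrite('pics/d2.png',cv2.resize(im,None,fx=6,fy=6))"
```

```text
t 3.25 bin [-192.4  -11.9   82.6] jaw bin deg 180.3407775216931 q [-0.39  0.55  1.82 -0.    0.77  1.19] w 51.057595968037504 F [-0.1 -2.   2.2]
[[-0.01, 0.001, 1.0], [-1.0, -0.001, -0.01], [0.001, -1.0, 0.001]]
dpos cm [-8.44  0.16  0.06]
rot 0 [-0.001  0.006  0.001]
rot 180 [ 1.000e-03 -3.136e+00  1.000e-03]
```

View pics/d2.png

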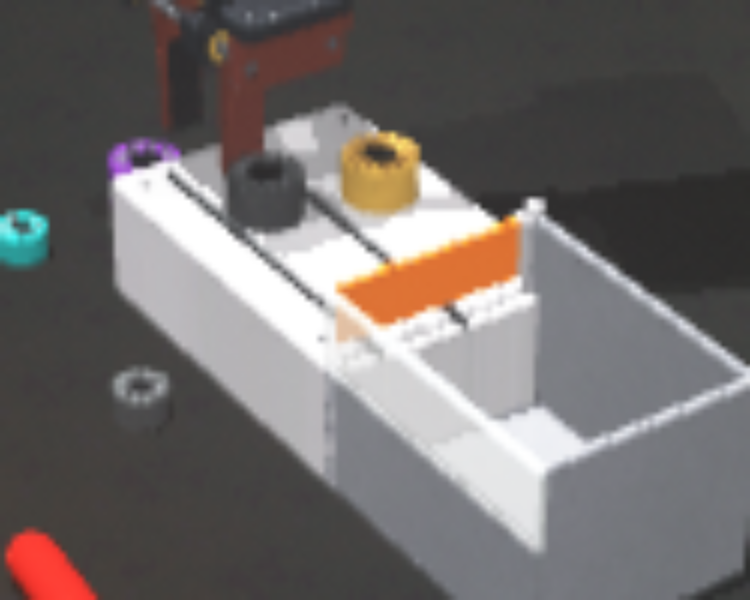

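The finger is behind the burr at about (265,180) in the crop, and the force reading is −2 N, so it has just made contact. I continue the push.

carry_out:
  delta_pos:
    - [-0.4,0.1,0]
    - [-1.0,0.1,0]
    - [-1.8,0.1,0]
    - [-2.6,0.1,0]
    - [-3.4,0.1,0]
    - [-4.2,0.1,0]
    - [-5.0,0.1,0.05]
    - [-5.8,0.1,0.05]
    - [-6.6,0.1,0.05]
    - [-7.4,0.1,0.05]
    - [-8.0,0.1,0.05]
    - [-8.4,0.1,0.05]
  rotation:
    - [0,0,0]
    - [0,0,0]
    - [0,0,0]
    - [0,0,0]
    - [0,0,0]
    - [0,0,0]
    - [0,0,0]
    - [0,0,0]
    - [0,0,0]
    - [0,0,0]
    - [0,0,0]
    - [0,0,0]

```text
t: 4.3
ee_pos: [539.0, -123.2, 81.2]
orientation: [-1.205, 1.217, -1.216]
ft_force: [-0.8, -0.6, -0.1]
width: 50.8
```

```bash
python3 -c "
from pose import *
delta((-150,-12,150),180)
snap('side','d3.png');
im=cv2.imread('pics/d3.png')[150:250,250:375];cv2.imwrite('pics/d3.png',cv2.resize(im,None,fx=6,fy=6))"
```

```text
t 4.3 bin [-107.2  -11.5   81.2] jaw bin deg 180.3747913141774 q [-0.25  0.52  1.87  0.    0.74  1.33] w 50.84238303523891 F [-0.8 -0.6 -0.1]
[[-0.01, -0.0, 1.0], [-1.0, 0.0, -0.01], [-0.0, -1.0, -0.0]]
dpos cm [ 4.28 -6.88  0.02]
rot 0 [ 0.     0.007 -0.   ]
rot 180 [-0.    -3.135 -0.   ]
```

View pics/d3.png

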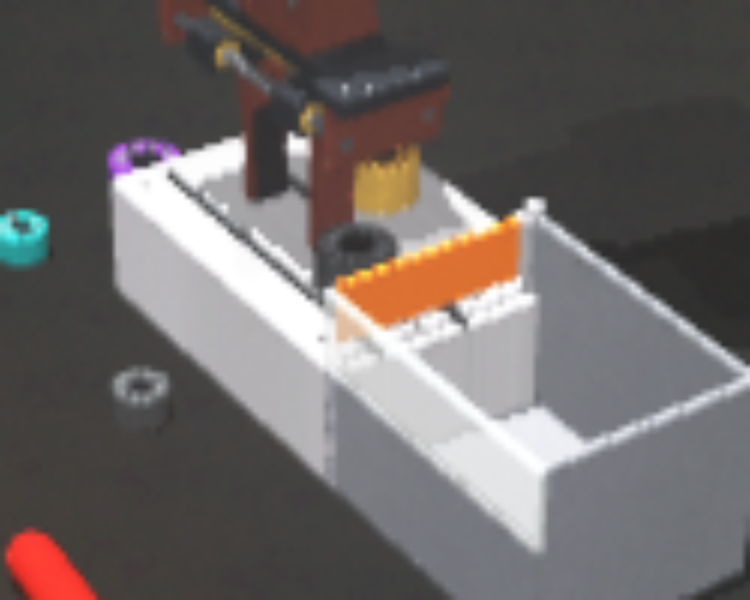

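The burr has moved close to the flap, with its top centre at crop (357,243). I back off and lift.

carry_out:
  delta_pos:
    - [1.0,0,0]
    - [2.0,0,0]
    - [2.0,-4,0]
    - [2.0,-7,0]
    - [2.0,-7,0]
  rotation:
    - [0,0,0]
    - [0,0,0]
    - [0,0,0]
    - [0,0,0]
    - [0,0,0]

```text
t: 4.77
ee_pos: [542.2, -146.6, 156.3]
orientation: [-1.199, 1.211, -1.223]
ft_force: [0.6, -0.3, 0.3]
width: 51.0
```

```bash
python3 -c "
from pose import *
def uv(n,u,v):
    r=least_squares(lambda q:np.ravel(proj(n,w(p,[[q[0],q[1],96]]))-[u,v]),[-40,0]);return r.x
print(uv('side',250+357/6,150+243/6))
delta((-50,11,150),216)
snap('scene','s4.png');snap('wrist','w4.png')
im=cv2.imread('pics/s4.png')[150:290,225:385];cv2.imwrite('pics/s4c.png',cv2.resize(im,None,fx=4.2,fy=4.2))"
```

```text
[-50.44992912 -11.75865633]
t 4.7667 bin [-130.6  -15.1  156.3] jaw bin deg 180.25676228899056 q [-0.29  0.41  1.83 -0.    0.89  1.3 ] w 50.9742229139801 F [ 0.6 -0.3  0.3]
[[-0.012, 0.008, 1.0], [-1.0, -0.002, -0.012], [0.002, -1.0, 0.008]]
dpos cm [-8.08  0.59 -2.58]
rot 0 [-0.007 -0.624  0.005]
rot 180 [-0.006  2.518 -0.009]
```

View pics/s4c.png

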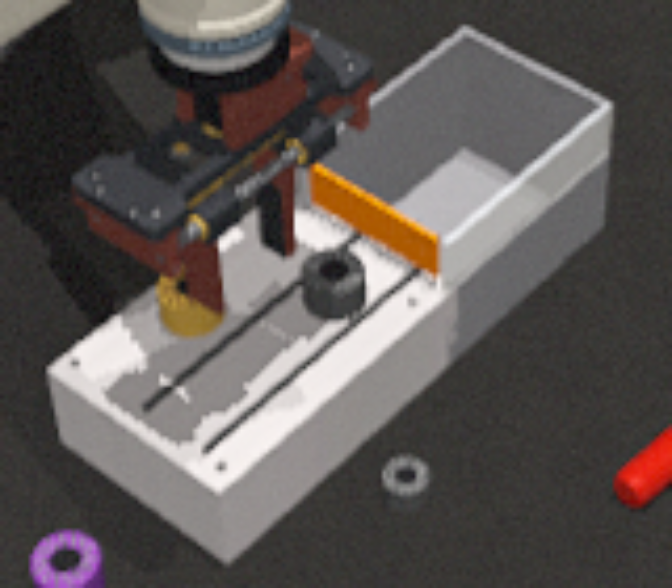

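View pics/w4.png

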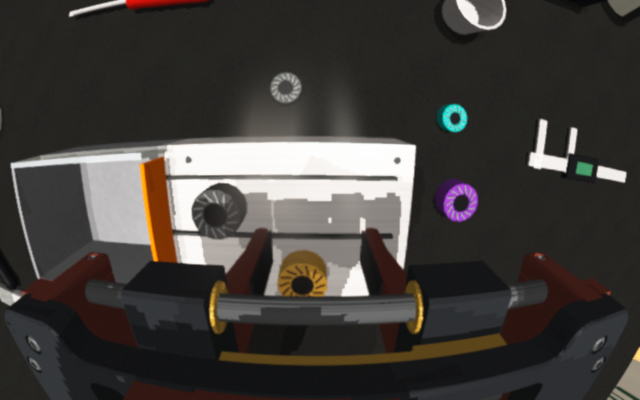

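carry_out:
  delta_pos:
    - [-6.7,0,-2.4]
    - [-6.7,0,-2.4]
    - [-6.7,0,-2.4]
    - [-6.7,0,-2.4]
    - [-6.7,0,-2.4]
    - [-6.7,0,-2.4]
    - [-6.7,0,-2.4]
    - [-6.7,0,-2.4]
  rotation:
    - [0,-0.624,0]
    - [0,-0.624,0]
    - [0,-0.624,0]
    - [0,-0.624,0]
    - [0,-0.624,0]
    - [0,-0.624,0]
    - [0,-0.624,0]
    - [0,-0.624,0]

```text
t: 5.53
ee_pos: [515.0, -77.2, 150.4]
orientation: [-1.438, 0.751, -0.748]
ft_force: [0.2, -0.2, 0.0]
width: 50.8
```

```bash
python3 -c "
from pose import *
delta((-62,11,81),216)
snap('wrist','w5.png')"
```

```text
t 5.5333 bin [-61.6  13.2 150.4] jaw bin deg 215.85874302691172 q [-0.17  0.37  1.91 -0.    0.86  0.79] w 50.80976720109127 F [ 0.2 -0.2  0. ]
[[0.573, -0.001, 0.82], [-0.82, 0.0, 0.573], [-0.001, -1.0, -0.001]]
dpos cm [0.17 6.94 0.16]
rot 0 [ 0.001 -0.002 -0.001]
rot 180 [2.000e-03 3.139e+00 2.000e-03]
```

View pics/w5.png

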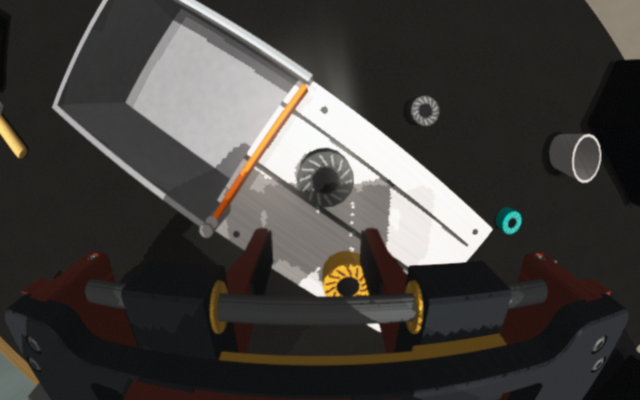

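Finger A (tip at (262,240)) lies ahead of the burr on the hinge side. Finger B (tip at (375,240)) is behind it. I descend.

carry_out:
  delta_pos:
    - [0.15,3,0.15]
    - [0.15,5.5,0.15]
    - [0.15,6.9,0.15]
    - [0.15,6.9,0.15]
    - [0.15,6.9,0.15]
  rotation:
    - [0,0,0]
    - [0,0,0]
    - [0,0,0]
    - [0,0,0]
    - [0,0,0]

```text
t: 6.0
ee_pos: [517.1, -77.3, 81.6]
orientation: [-1.439, 0.749, -0.746]
ft_force: [-0.5, -0.1, 0.7]
width: 51.1
```

```bash
python3 -c "
from pose import *
delta((12,11,81),216)
snap('scene','s6.png')
im=cv2.imread('pics/s6.png')[150:290,225:385];cv2.imwrite('pics/s6c.png',cv2.resize(im,None,fx=4.2,fy=4.2))
snap('side','d6.png');
im=cv2.imread('pics/d6.png')[150:250,250:375];cv2.imwrite('pics/d6.png',cv2.resize(im,None,fx=6,fy=6))"
```

```text
t 6.0 bin [-61.7  11.1  81.6] jaw bin deg 216.00850362351252 q [-0.17  0.49  1.94 -0.    0.71  0.79] w 51.146385738515725 F [-0.5 -0.1  0.7]
[[0.575, -0.002, 0.818], [-0.818, 0.0, 0.575], [-0.001, -1.0, -0.001]]
dpos cm [-5.96  0.06  4.34]
rot 0 [ 0.001  0.    -0.001]
rot 180 [-2.000e-03 -3.141e+00 -2.000e-03]
```

View pics/s6c.png

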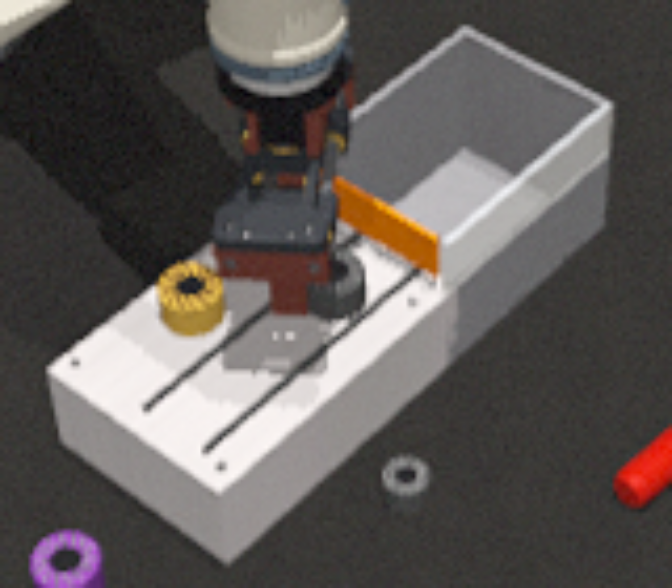

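View pics/d6.png

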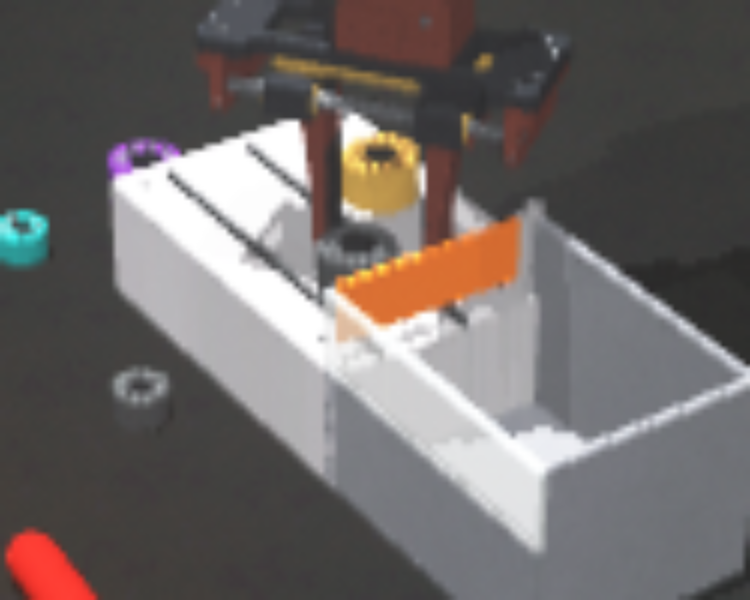

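carry_out:
  delta_pos:
    - [-0.32,0,0.23]
    - [-0.64,0,0.47]
    - [-0.89,0,0.64]
    - [-1.13,0,0.82]
    - [-1.37,0,1.0]
    - [-1.61,0,1.17]
    - [-1.85,0,1.35]
    - [-2.09,0,1.52]
    - [-2.33,0,1.7]
    - [-2.58,0,1.88]
    - [-2.9,0,2.11]
    - [-3.22,0,2.34]
  rotation:
    - [0,0,0]
    - [0,0,0]
    - [0,0,0]
    - [0,0,0]
    - [0,0,0]
    - [0,0,0]
    - [0,0,0]
    - [0,0,0]
    - [0,0,0]
    - [0,0,0]
    - [0,0,0]
    - [0,0,0]

```text
t: 7.1
ee_pos: [517.4, -38.6, 82.1]
orientation: [-1.442, 0.746, -0.745]
ft_force: [-2.7, -13.4, 3.6]
width: 51.1
```

```bash
python3 -c "
from pose import *
delta((12,11,81),216)
snap('scene','s7.png')
im=cv2.imread('pics/s7.png')[150:290,225:385];cv2.imwrite('pics/s7c.png',cv2.resize(im,None,fx=4.2,fy=4.2))
snap('side','d7.png');
im=cv2.imread('pics/d7.png')[150:250,250:375];cv2.imwrite('pics/d7.png',cv2.resize(im,None,fx=6,fy=6))"
```

```text
t 7.1 bin [-23.   11.5  82.1] jaw bin deg 216.17557034554943 q [-0.1   0.49  1.95 -0.    0.71  0.86] w 51.13119961039802 F [ -2.7 -13.4   3.6]
[[0.577, -0.002, 0.817], [-0.817, -0.002, 0.577], [0.001, -1.0, -0.003]]
dpos cm [-2.8   0.11  2.1 ]
rot 0 [0.003 0.003 0.001]
rot 180 [ 1.000e-03 -3.139e+00 -4.000e-03]
```

View pics/s7c.png

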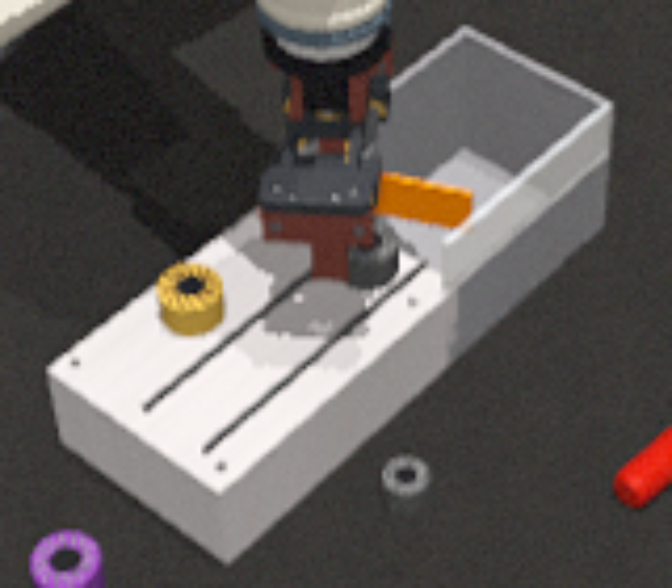

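View pics/d7.png

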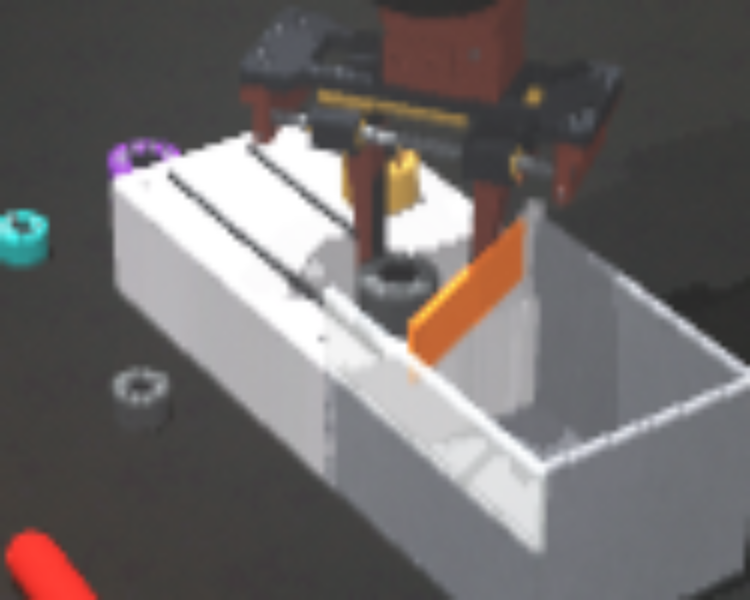

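The flap is held open at about 0.5 rad, clear of the burr, which is still in front of the flap line. I push on over the edge.

carry_out:
  delta_pos:
    - [-0.28,0.05,0.21]
    - [-0.56,0.1,0.42]
    - [-0.84,0.1,0.63]
    - [-1.12,0.1,0.84]
    - [-1.4,0.1,1.05]
    - [-1.68,0.1,1.26]
    - [-1.96,0.1,1.47]
    - [-2.24,0.1,1.68]
    - [-2.52,0.1,1.89]
    - [-2.8,0.1,2.1]
    - [-2.85,0.1,2.13]
    - [-2.85,0.1,2.13]
  rotation:
    - [0,0,0]
    - [0,0,0]
    - [0,0,0]
    - [0,0,0]
    - [0,0,0]
    - [0,0,0]
    - [0,0,0]
    - [0,0,0]
    - [0,0,0]
    - [0,0,0]
    - [0,0,0]
    - [0,0,0]

```text
t: 8.2
ee_pos: [521.4, -2.4, 81.9]
orientation: [-1.438, 0.742, -0.749]
ft_force: [4.6, -7.0, 1.6]
width: 50.9
```

```bash
python3 -c "
from pose import *
delta((-62,11,81),216)
snap('scene','s8.png')
im=cv2.imread('pics/s8.png')[150:290,225:385];cv2.imwrite('pics/s8c.png',cv2.resize(im,None,fx=4.2,fy=4.2))
snap('side','d8.png');
im=cv2.imread('pics/d8.png')[150:250,250:375];cv2.imwrite('pics/d8.png',cv2.resize(im,None,fx=6,fy=6))"
```

```text
t 8.2 bin [13.2  8.  81.9] jaw bin deg 216.14333639152687 q [-0.03  0.49  1.95 -0.    0.7   0.93] w 50.86615302193914 F [ 4.6 -7.   1.6]
[[0.577, 0.004, 0.817], [-0.817, -0.001, 0.577], [0.004, -1.0, 0.003]]
dpos cm [ 5.9   0.1  -4.68]
rot 0 [-0.003  0.003  0.004]
rot 180 [ 0.006 -3.139  0.005]
```

View pics/s8c.png

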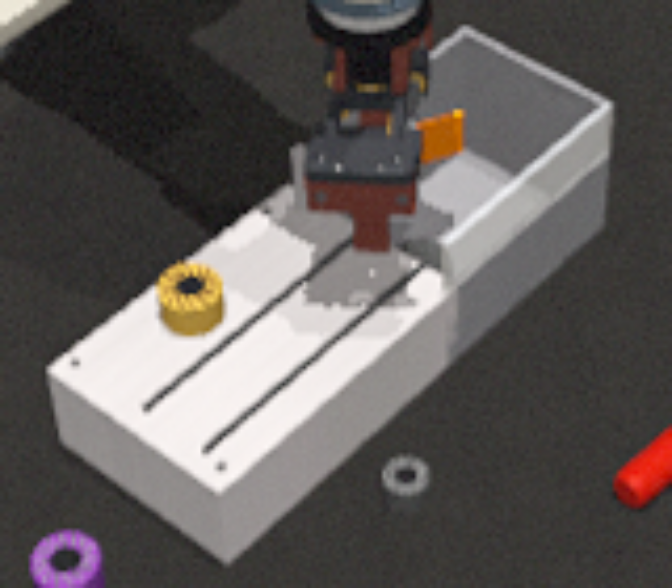

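View pics/d8.png

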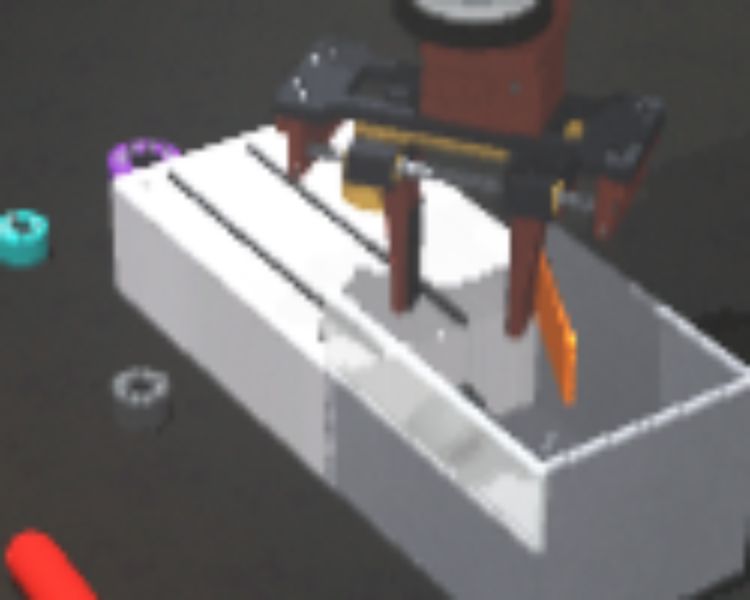

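The burr is no longer on the lane. I check the pit with the wrist camera.

```bash
python3 -c "
from pose import *
snap('wrist','w8.png')
im=cv2.imread('pics/s8.png')[180:240,290:370];cv2.imwrite('pics/s8d.png',cv2.resize(im,None,fx=9,fy=9,interpolation=cv2.INTER_CUBIC))"
```

```text
(no output)
```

View pics/w8.png

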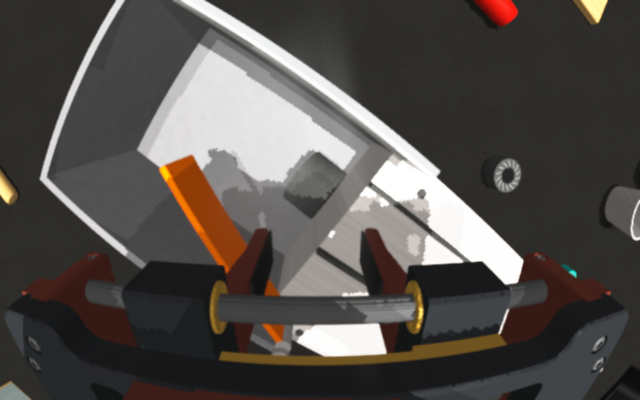

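View pics/s8d.png

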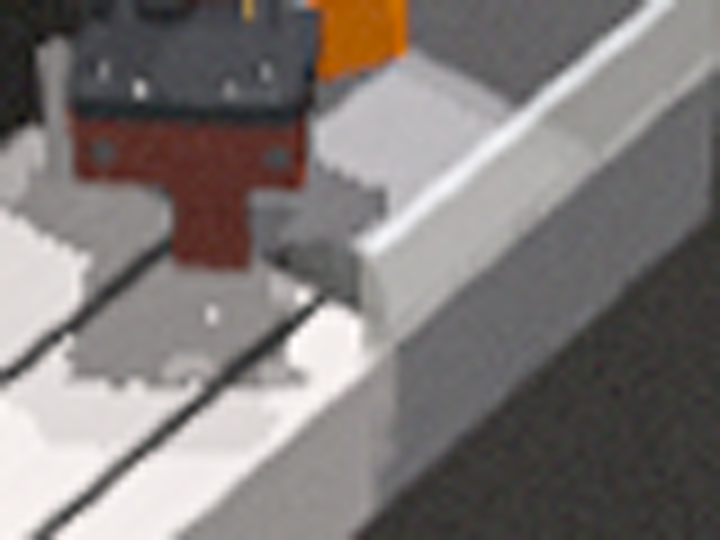

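The wrist view shows the burr in the pit at (315,185), by the deck's end. I retreat along the lane, letting the flap follow, then rise.

carry_out:
  delta_pos:
    - [0.4,0,-0.3]
    - [1.0,0,-0.75]
    - [1.7,0,-1.25]
    - [2.4,0,-1.8]
    - [3.1,0,-2.3]
    - [3.8,0,-2.85]
    - [4.5,0,-3.4]
    - [5.0,0,-3.8]
    - [5.4,0,-4.1]
    - [5.8,0,-4.4]
    - [5.8,-3,-4.4]
    - [5.8,-7,-4.4]
  rotation:
    - [0,0,0]
    - [0,0,0]
    - [0,0,0]
    - [0,0,0]
    - [0,0,0]
    - [0,0,0]
    - [0,0,0]
    - [0,0,0]
    - [0,0,0]
    - [0,0,0]
    - [0,0,0]
    - [0,0,0]

```text
t: 9.35
ee_pos: [513.8, -74.6, 149.0]
orientation: [-1.441, 0.753, -0.741]
ft_force: [0.6, -0.9, -0.3]
width: 50.9
```

carry_out:
  delta_pos:
    - [1.5,-3,-1.5]
    - [3,-6,-3]
    - [4,-9,-5]
    - [5,-10,-8]
    - [5,-10,-8]
    - [5,-10,-8]
  rotation:
    - [0,0,0]
    - [0,0,0]
    - [0,0,0]
    - [0,0,0]
    - [0,0,0]
    - [0,0,0]

```text
t: 9.85
ee_pos: [479.6, -162.5, 251.9]
orientation: [-1.438, 0.747, -0.749]
ft_force: [0.0, 0.1, -0.5]
width: 50.9
```

```bash
python3 -c "
from pose import *
delta((-62,11,81),216)
snap('scene','s9.png')
im=cv2.imread('pics/s9.png')[150:290,225:385];cv2.imwrite('pics/s9c.png',cv2.resize(im,None,fx=4.2,fy=4.2))
snap('side','d9.png');
im=cv2.imread('pics/d9.png')[150:250,250:375];cv2.imwrite('pics/d9c.png',cv2.resize(im,None,fx=6,fy=6))
snap('wrist','w9.png')"
```

```text
t 9.85 bin [-147.5   47.2  251.9] jaw bin deg 215.94643478232865 q [-0.35  0.21  1.86  0.    1.07  0.61] w 50.94649390761884 F [ 0.   0.1 -0.5]
[[0.574, 0.001, 0.819], [-0.819, -0.0, 0.574], [0.001, -1.0, 0.001]]
dpos cm [-4.82 17.09  7.93]
rot 0 [-0.001 -0.001  0.001]
rot 180 [-2.000e-03  3.141e+00 -2.000e-03]
```

View pics/s9.png

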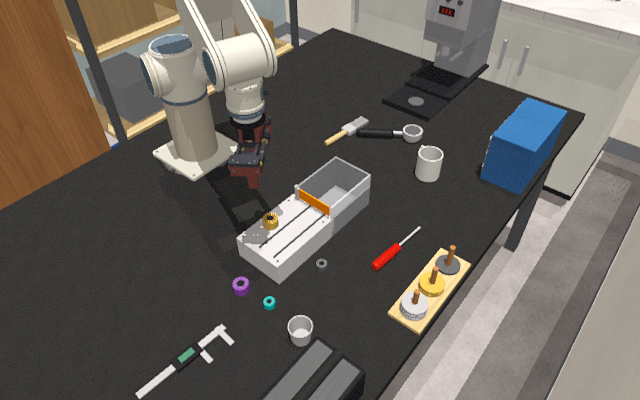

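View pics/d9c.png

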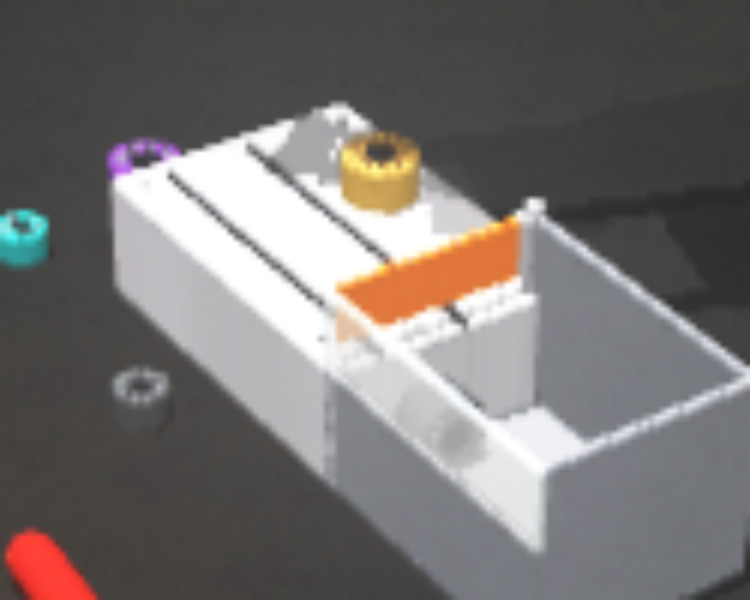

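View pics/w9.png

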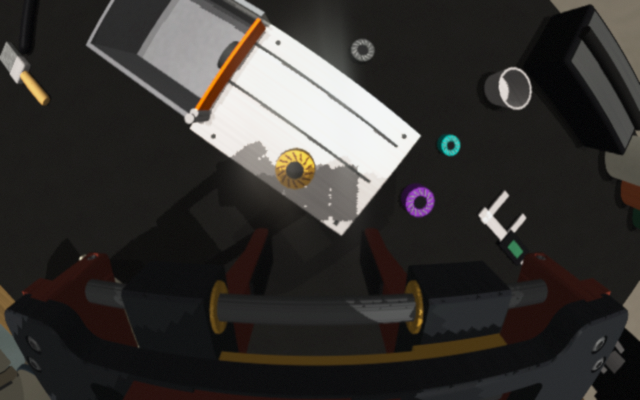

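The flap is shut and the burr is in the pit, seen through the wall at crop (450,430). The brass burr has not moved. I hold briefly and check that the burr is at rest.

carry_out:
  delta_pos:
    - [0,0,0]
    - [0,0,0]
    - [0,0,0]
    - [0,0,0]
    - [0,0,0]
    - [0,0,0]
    - [0,0,0]
    - [0,0,0]
  rotation:
    - [0,0,0]
    - [0,0,0]
    - [0,0,0]
    - [0,0,0]
    - [0,0,0]
    - [0,0,0]
    - [0,0,0]
    - [0,0,0]

```text
t: 10.67
ee_pos: [480.0, -161.5, 251.2]
orientation: [-1.439, 0.746, -0.746]
ft_force: [0.1, 0.6, 0.0]
width: 51.1
```

```bash
python3 -c "
from pose import *
import numpy as np
a=cv2.imread('pics/d9.png').astype(int); snap('side','d10.png'); b=cv2.imread('pics/d10.png').astype(int)
d=abs(a-b).max(2)[160:260,260:385]; print('bin diff max',d.max(),(d>25).sum())
z=cv2.imread('pics/side0.png').astype(int); e=abs(z-b).max(2); 
print(ctrl.get_obs()['t'])
ys,xs=np.where((e[:,:420]>40)); print(len(xs),xs.min(),xs.max(),ys.min(),ys.max())
im=b[150:250,250:375].astype('uint8');cv2.imwrite('pics/d10c.png',cv2.resize(im,None,fx=6,fy=6))
ctrl.close_job()"
```

```text
bin diff max 58 9
10.7167
3286 277 419 0 227
the job is handed in; nothing more can be done
```

```bash
python3 -c "
import cv2,numpy as np
a=cv2.imread('pics/d9.png').astype(int);b=cv2.imread('pics/d10.png').astype(int)
ys,xs=np.where(abs(a-b).max(2)>25);m=(xs>260)&(xs<385)&(ys>160)&(ys<260);print(list(zip(xs[m],ys[m])))
print(abs(a-b).max(2)[212:230,315:335].max())"
```

```text
[(np.int64(304), np.int64(169)), (np.int64(304), np.int64(170)), (np.int64(297), np.int64(172)), (np.int64(297), np.int64(173)), (np.int64(310), np.int64(174)), (np.int64(304), np.int64(180)), (np.int64(305), np.int64(180)), (np.int64(321), np.int64(184)), (np.int64(321), np.int64(185))]
2
```

The worn burr is in the scrap bin, the flap has swung shut, and the job is handed in at about 10.7 s of the 32 s allowed.

**What I did:**
1. I pushed the burr along the lane with the outer side of one finger until it stood about 50 mm before the flap.
2. I lifted, turned the gripper 36°, and lowered it with one finger ahead on the hinge side and the other behind the burr.
3. The leading finger opened the flap to about 0.5 rad while the burr was still about 17 mm before the flap line. The trailing finger then pushed the burr over the edge.
4. I backed out along the lane and rose clear.

**Last checks:**
- **Flap:** it looked shut in all three views. I judged this by eye and did not measure the angle.
- **Worn burr:** it lies on the pit floor beside the deck's end. The area around it was unchanged between two pictures 0.9 s apart, so it is at rest.
- **Brass burr and bystanders:** they looked to be where they were, judged by eye. I did not measure them again after the move.
- **Forces:** the largest wrist force I read was about 14 N, mostly from the flap spring. After coming clear it read about 0.

**One disagreement:** nine pixels in the bin area differed between those two pictures. They lie on the deck around the brass burr and not in the pit, so I think they are the arm's shadow. I looked at where they were only after handing in.

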